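# Hang up the rib and crack the damp box

## Robot

A 6-joint arm with a two-finger parallel gripper is mounted at the origin on a cart in front of the work surface, level with it; the furniture and walls round the work are solid. World frame = base frame: x ahead of the robot, y to its left, z up, the work surface at z = 0. Lengths are in mm, angles in rad, forces in N, time in s.
With the tool pointing down it reaches from about 350 to 775 mm from the base axis. Payload 7.3 kg.
Tool frame: the origin (TCP) lies between the finger pads; the fingertips stand 14 mm ahead of it and the grasp point (between the pads) lies 5 mm behind it; z points along the fingers, y is the line along which they close (so a half turn about z gives the same grasp; the last joint's range is limited). The gripper opens to 92 mm and grips with 3 to 60 N. Pads are 19 mm wide; open, the fingers measure 130 mm over their backs; the gripper's body (75 mm by 190 mm) begins 47 mm behind the grasp point.
Start: joints at [-1.325, 0.342, 1.524, -0, 1.275, -0.146], TCP at [200.496, -485.227, 240.741] pointing down, gripper open.
Joint ranges: [-2.53, 2.53], [-0.77, 2.02], [0.04, 2.7], [-1, 4.14], [0.28, 2.66], [-3.11, 3.11]. Speed limits (rad/s): [2.57, 2.57, 3.14, 3.14, 3.14, 3.14].

## Interface

Orientations are given as [roll, pitch, yaw] about the fixed x, y, z axes, in that order (R = Rz(yaw) Ry(pitch) Rx(roll)).
In Python, from plant import get_obs, cams, close_job gives the robot as it stands. The module is installed in compiled form; this text tells all that it offers.
- The arm moves only by the shell command python3 -m creep 'ROWS'. ROWS is JSON, a list of rows, each an object of numbers: "hand": the opening, from 0 (shut) to 1 (fully open); "tx", "ty", "tz": the shift along the tool's x, y, z in m; "spin": the turn about the tool's z in degrees. In form: [{"hand": .., "tx": .., "ty": .., "tz": .., "spin": ..}, ...]. A call has 1 to 5 rows; each row shifts and turns the commanded pose from where the row before left it, along the tool's axes as they then stand; what a row does not reach is not made up. A row lasts 1/8 s, in which the tool goes at most 62.5 mm and 10.7 degrees, less where a joint would pass 70% of its speed; a pose out of reach is approached as far as the arm can. A call is refused whole if a number of a shift passes 0.0625 or a number of a turn 10.7, either way. A call with a gripper value outside its range is refused whole. The fingers move at their own pace and stop on an object; the grip force is fixed at half the most. Time passes only in rows, so rows that do not move let the fingers close. It gives the time, the measured TCP pose, the force, the opening and the grip force at its end, in the units of the state.
- get_obs(): the state, without advancing time (a new reading comes with each control period).
- cams.capture(name): name is "scene" or "top" or "wrist"; returns a dict with "color" (480x640x3 uint8, red, green, blue), "K" (3x3 intrinsics, pixels), "R" (3x3) and "t" (3): a world point X has camera coordinates R X + t. Camera axes: x right, y down, z forward; pixel columns grow to the right and rows downward; lengths in mm; the calibration is good to about 2 mm. A picture is of the moment at which its call begins. There is no depth.
- close_job(): hands the job in; it is judged then, once.
The state is a dict: "time": time; "joint_positions": joint angles; "dq": joint speeds; "tau": joint torques, N m; "tool_pos": TCP position; "tcp_rot": TCP orientation; "contact_force": force on the tool from outside, world axes, zero at the start; "moment": the same for the moment, N m; "grip_width": finger opening in mm; "finger_force": force on a finger pad.
Only numpy, scipy, OpenCV 4.12 (cv2) and the standard library are available. Lean on these libraries where they do the work, as an engineer would, in place of code of your own. Each camera call takes 0.05 s, during which the arm holds its last target. There are 200 camera calls.

## Task

The damp box must air for a moment, but a wooden rib was left lying on its lid. Hang the rib by its hole on the free front hook of the tool tree, then take the lid by its handle, break it free from its stuck gasket without letting it fly open, and hold it about 4 cm open at its front edge. Leave the pots and the jar where they stand, and finish while still holding the lid ajar.

Things in the scene. Friction and masses are not known exactly. Their poses are not given: they have to be found in the camera images.
- rib: loose flat potter's rib of brown wood, 118 mm long, 44 mm wide, 8 mm thick, 35 g, rounded at one end, square at the other where it has a round hole of 20 mm through its thickness. It starts lying flat on the box's lid, behind the handle. Origin: middle of its underside; x axis along its length towards the hole, y across its width, z up through its thickness
- rib_hole (a point): centre of the rib's hole, 42 mm along the rib's x axis from its middle, at half thickness
- tool_tree: fixed tool stand: round dark wooden base (110 mm), thin steel post with a small wooden ball on top (238 mm high). One free steel wire hook (wire 6 mm thick) at the front points along the stand's -x axis and turns up at its end; two lower hooks behind the post are already taken. Origin: centre of the base's underside; x axis from the free hook to the post
- hook_tip (a point): top end of the free hook's upturned tip, 225 mm above the table, 86 mm in front of the post's axis
- hook_seat (a point): centre of the hook's wire at the lowest point of its bend, where a hung thing settles: 180 mm above the table, 67 mm in front of the post's axis (19 mm nearer to the post than the tip)
- damp_box: fixed clear plastic box, 200 mm deep (x), 260 mm wide (y), 110 mm high, with a blue lid hinged at its far (+x) side; the closed lid's flat top lies 121 mm above the table. Origin: centre of the underside; x axis from the front to the hinge side, y along the hinge
- lid_hinge (a point): middle of the hinge line, in the box's frame at [0.109, 0, 0.114] m; the lid turns about the box's y axis through this point
- lid_handle (a point): middle of the grey bar handle on top of the lid near its front: a round bar 13 mm thick and about 100 mm long, parallel to the hinge; its axis lies 32 mm above the lid's top and, when closed, at [-0.070, 0, 0.153] m in the box's frame, 0.183 m from the hinge line. It moves with the lid
- lid_lip (a point): outer end of the small lip at the middle of the lid's front edge, 0.224 m from the hinge line; moves with the lid
- damp_lid (a joint): opening angle of the lid in rad: 0 closed, grows as the front edge rises, 1.5 at most; 0.2 rad is about 4 cm at the front edge. The gasket sticks: it takes about 15 to 20 N upwards at the handle to break it free within the first 5 mm or so of rise, then the resistance drops at once; beyond about 15 mm the lid is free and light (0.35 kg, about 2 N at the handle) and falls shut if let go
- pot_teal: loose paint pot with a teal body and red screw lid, 62 mm across, 64 mm high, a bystander. Origin: centre of its underside
- pot_red: loose paint pot with a whitish body and red screw lid, 62 mm across, 68 mm high, a bystander. Origin: centre of its underside
- jar_amber: loose small amber jar with a white lid, 43 mm across, 39 mm high, a bystander. Origin: centre of its underside
There are look-alikes about, which are no part of the job. What is shaped like the rib but grey or orange is not meant.

How it is judged (in metres and radians):
On the way, in this order (a step that is already met when the one before it is completed fails the run):
1. the rib hangs by its hole on the free hook, let go, while the lid is still shut (distance between rib_hole and hook_seat below 0.035 m and angle between rib's own x axis and vertical below 0.4 rad and contact force between the fingers and rib below 0.2 N and value of joint damp_lid below 0.03 rad), for 0.3 s.
2. the lid is broken free from its gasket and held ajar (value of joint damp_lid between 0.11 and 0.3 rad), for 0.3 s.
At the end, for the whole second after the job is handed in: The rib hangs on the free hook (hole within 35 mm of the hook's seat, within 0.4 rad of plumb, untouched), and the fingers carry the lid (more than 0.8 N) between 0.12 and 0.29 rad open, about 2.5 to 6 cm at its front edge, through the last second (distance between rib_hole and hook_seat below 0.035 m and angle between rib's own x axis and vertical below 0.4 rad and contact force between the arm and rib below 0.2 N and value of joint damp_lid between 0.12 and 0.29 rad and contact force between the fingers and damp_lid above 0.8 N); the arm keeps its last pose, push and grip.
It fails at once if the lid flew open (more than 0.45 rad, about 9 cm) (value of joint damp_lid above 0.45 rad).
It fails at once if a pot or the jar was moved by more than 20 mm (distance of any of pot_teal, pot_red, jar_amber from where it was at the start of the episode above 0.02 m).
It also fails if it takes over 64 s, if anything falls off the work surface, if the arm or the gripper's body presses on something with over 40 N, if the wrist force passes 120 N, or if a joint passes its speed limit or range.

## Working session

There is one attempt and no reset: what is moved stays moved. The work goes in short steps, Python scripts to look and compute and a shell command to move; the robot and the scene stay as the last step left them, time stands still between calls to the robot, and variables do not carry over. Pictures are saved under pics/ and viewed, at most 10 in all, crops included, and the job is handed in when it is done.

```bash
mkdir -p pics; cat > h.py <<'E'
import numpy as np, cv2, json
from plant import get_obs, cams, close_job
def cap(n,f):
    c=cams.capture(n); cv2.imwrite('pics/'+f,c['color'][:,:,::-1])
    np.savez('pics/'+f[:-4]+'.npz',**{k:np.array(c[k]) for k in 'KRt'},color=c['color']); return c
def ray(c,uv):
    K,R,t=[np.array(c[k]) for k in 'KRt']; d=R.T@np.linalg.inv(K)@np.array([uv[0],uv[1],1.]); return -R.T@t.ravel(),d
def onz(c,uv,z):
    o,d=ray(c,uv); return o+d*(z-o[2])/d[2]
def proj(c,X):
    K,R,t=[np.array(c[k]) for k in 'KRt']; p=K@(R@np.array(X,float)+t.ravel()); return p[:2]/p[2]
def tri(c1,u1,c2,u2):
    o1,d1=ray(c1,u1);o2,d2=ray(c2,u2);d1/=np.linalg.norm(d1);d2/=np.linalg.norm(d2)
    s=np.linalg.lstsq(np.c_[d1,-d2],o2-o1,rcond=None)[0];a=o1+s[0]*d1;b=o2+s[1]*d2
    return (a+b)/2,np.linalg.norm(a-b)
E
python3 -c "
from h import *
cap('scene','s0.png');cap('top','t0.png');o=get_obs();print(o)"
```

```text
{'time': 0.1, 'joint_positions': array([-1.32502008e+00,  3.42648611e-01,  1.52493061e+00, -1.63268053e-05,
        1.27541175e+00, -1.45975497e-01]), 'dq': array([ 0.00096361, -0.0009253 , -0.00049638, -0.0008244 ,  0.0007682 ,
        0.00045875]), 'tau': array([ 2.01351693e-03, -4.32003593e+01, -2.44694817e+01,  7.19063985e-02,
        5.26500796e-02, -6.09215317e-05]), 'tool_pos': array([ 200.39049022, -484.86944783,  240.11357243]), 'tcp_rot': array([-3.14020693e+00, -1.87949541e-04,  3.91756379e-01]), 'contact_force': array([0.1543815 , 0.30566418, 0.83314438]), 'moment': array([0.01065488, 0.03265322, 0.01551829]), 'finger_force': 0.0, 'grip_width': 91.24231579595363}
```

View pics/s0.png

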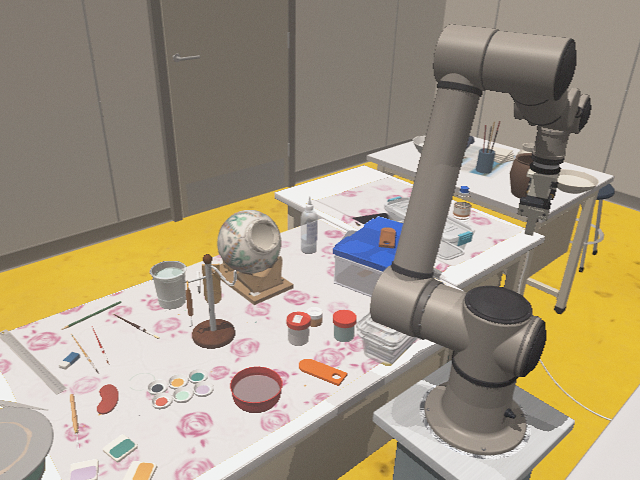

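View pics/t0.png

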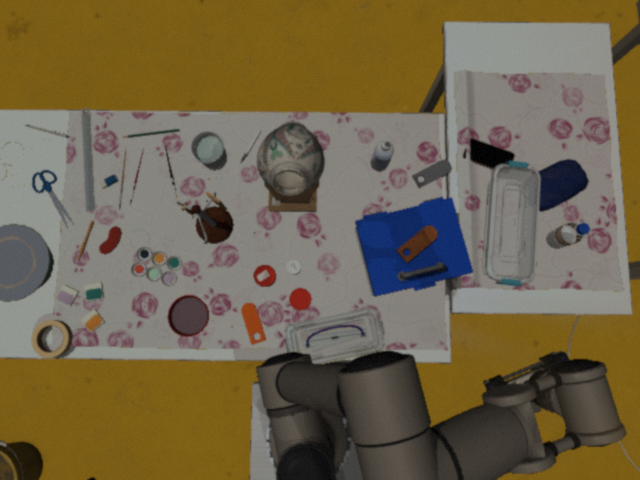

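The scene view shows the tool tree at (210,290), the blue lid at (375,245) with the rib at (388,238), and the pots at (298,328) and (344,325). In the top view, the rib candidates are:
- **Brown:** on the lid at (417,244). I choose this one because it is brown and lies on the lid behind the handle.
- **Orange:** at (252,322).
- **Grey:** at (432,173).

Next I take close crops.

```bash
python3 -c "
import cv2,numpy as np
t=cv2.imread('pics/t0.png');s=cv2.imread('pics/s0.png')
r=lambda im,x,y,w,h,k:cv2.resize(im[y:y+h,x:x+w],None,fx=k,fy=k,interpolation=cv2.INTER_CUBIC)
a=r(t,350,190,133,110,6);cv2.imwrite('pics/c1.png',a[:600,:800])
b=r(t,170,180,75,75,5);c=r(s,170,245,80,110,5)
m=np.zeros((550,800,3),np.uint8);m[:375,:375]=b;m[:550,400:800]=c;cv2.imwrite('pics/c2.png',m)"
```

```text
(no output)
```

View pics/c1.png

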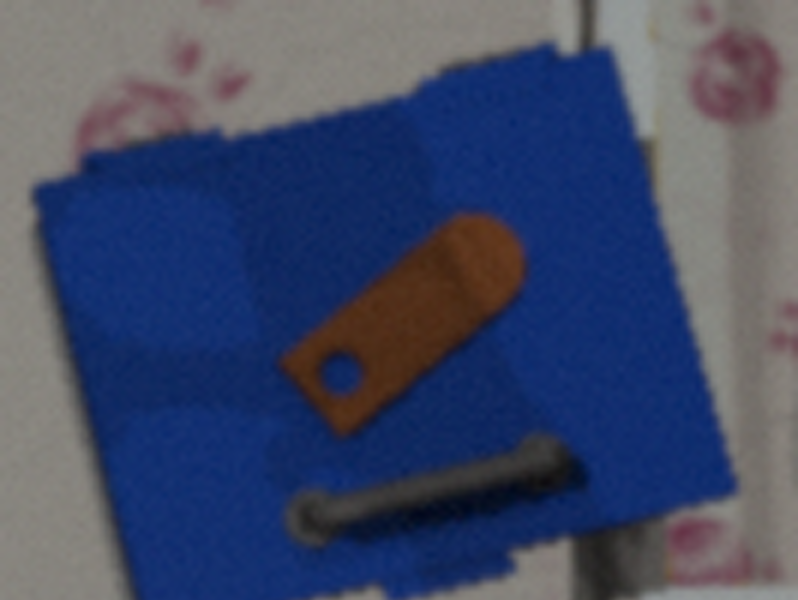

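View pics/c2.png

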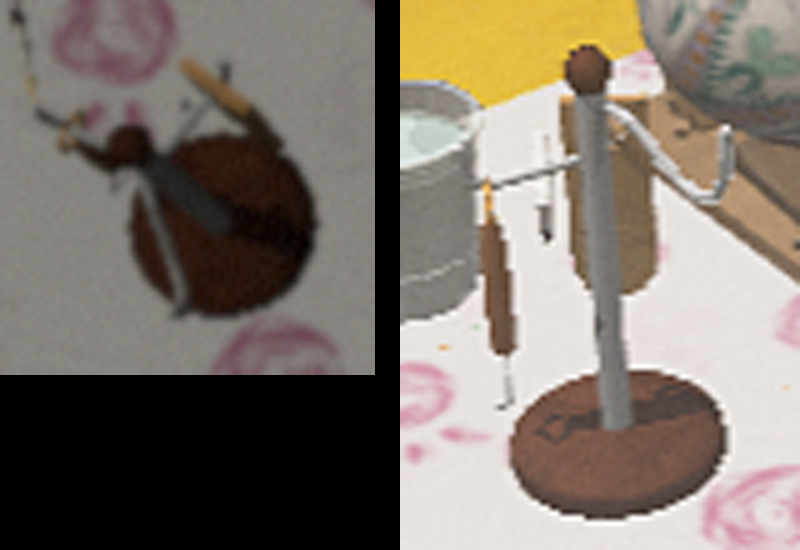

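c1 confirms the brown rib: its hole is at (342,372), its square end at (282,362)-(343,436), and the handle bar runs from (305,518) to (550,457). In c2 the free hook tip is at (180,313) in the top view and (726,128) in the scene view.

```bash
cat > m.py <<'E'
from h import *
t=np.load('pics/t0.npz');s=np.load('pics/s0.npz')
T=lambda x,y:(350+x/6-.42,190+y/6-.42)
f=lambda v:np.round(v,1)
h=onz(t,T(342,372),125);c1=onz(t,T(282,362),129);c2=onz(t,T(343,436),129)
e=onz(t,T(512,240),129)
print('hole',f(h),'corners',f(c1),f(c2),np.linalg.norm(c1-c2),'end',f(e),'len',np.linalg.norm((c1+c2)/2-e))
d=((c1+c2)/2-e);d[2]=0;d/=np.linalg.norm(d);print('rib xaxis yaw',np.arctan2(d[1],d[0]),'mid',f(h-42*d))
a=onz(t,T(308,516),153);b=onz(t,T(552,456),153);print('handle',f(a),f(b),np.linalg.norm(a-b),f((a+b)/2), 'dir yaw',np.arctan2((a-b)[1],(a-b)[0]))
C=lambda x,y:(170+x/5-.4,180+y/5-.4); S=lambda x,y:(170+(x-400)/5-.4,245+y/5-.4)
print('tip',tri(t,C(180,313),s,S(726,128)), f(onz(t,C(180,311),225)))
print('ball',tri(t,C(128,145),s,S(588,70)), 'base',f(onz(t,C(225,225),15)),f(onz(s,S(617,440),15)))
print('lid corners',[f(onz(t,T(*p),121)) for p in [(38,186),(608,45),(737,490)]])
for n,cc,uv,z in [('teal',t,(300,299),64),('red',t,(264,275),68),('amber',t,(293,267),39)]: print(n,f(onz(cc,uv,z)))
E
python3 m.py
```

```text
hole [ 509.3 -256.5  125. ] corners [ 512.9 -229.5  129. ] [ 480.5 -255.8  129. ] 41.77878298763122 end [ 568.4 -331.8  129. ] len 114.45344344188659
rib xaxis yaw 2.247898408567076 mid [ 535.6 -289.2  125. ]
handle [ 443.4 -236.   153. ] [ 470.3 -341.2  153. ] 108.52554385118596 [ 456.8 -288.6  153. ] dir yaw 1.8214159265495113
tip (array([516.93857469, 256.4327636 , 220.7409971 ]), np.float64(4.992896901419445)) [515.6 253.5 225. ]
ball (array([598.28896779, 282.70054506, 225.47521731]), np.float64(0.16053321358208775)) base [596.2 278.9  15. ] [590.3 288.3  15. ]
lid corners [array([ 592.1, -122.7,  121. ]), array([ 659.2, -378.9,  121. ]), array([ 459.3, -430. ,  121. ])]
teal [383.2  26.   64. ]
red [447.6 125.8  68. ]
amber [473.1  48.1  39. ]
```

```bash
python3 -m creep '[{"hand":0.7,"tx":0.0486,"ty":-0.0048,"tz":0},{"hand":0.7,"tx":0.0486,"ty":-0.0048},{"hand":0.7,"tx":0.0486,"ty":-0.0048},{"hand":0.7,"tx":0.0486,"ty":-0.0048}]'
python3 -m creep '[{"hand":0.7,"tx":0.0486,"ty":-0.0048},{"hand":0.7,"tx":0.0486,"ty":-0.0048},{"hand":0.7,"tx":0.0486,"ty":-0.0048},{"hand":0.7,"tx":0.0486,"ty":-0.0048}]'
python3 -m creep '[{"hand":0.7,"spin":-10.6},{"hand":0.7,"spin":-10.6},{"hand":0.7,"spin":-10.6},{"hand":0.7,"spin":-10.6},{"hand":0.7,"spin":-10.6}]'
python3 -m creep '[{"hand":0.7,"spin":-10.6},{"hand":0.7,"spin":-10.6},{"hand":0.7,"spin":-10.6},{"hand":0.7,"spin":-10.6},{"hand":0.7,"spin":-10.6}]'
python3 -m creep '[{"hand":0.7},{"hand":0.7}]'
python3 -c "
from h import *
cap('wrist','w1.png')"
```

```text
invalid input at $[0]: expected keys hand, tx, ty, tz, spin
invalid input at $[0]: expected keys hand, tx, ty, tz, spin
invalid input at $[0]: expected keys hand, tx, ty, tz, spin
invalid input at $[0]: expected keys hand, tx, ty, tz, spin
invalid input at $[0]: expected keys hand, tx, ty, tz, spin
```

View pics/w1.png

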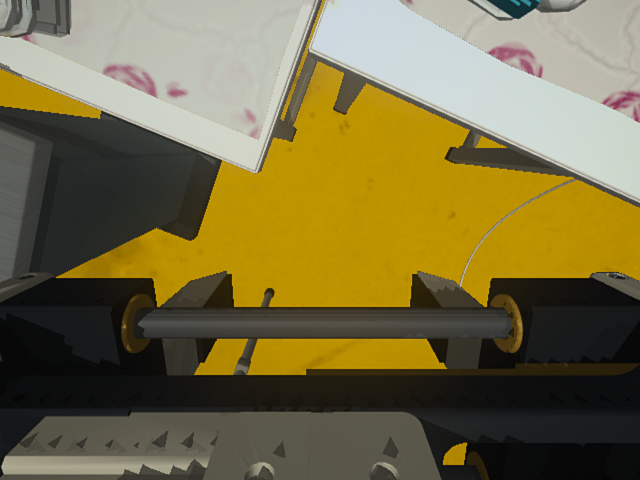

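All the keys are required, so the arm has not moved. The wrist view shows only the floor and the table corner. I'll resend the rows with every key.

```bash
python3 -m creep '[{"hand":0.7,"tx":0.0486,"ty":-0.0048,"tz":0,"spin":0},{"hand":0.7,"tx":0.0486,"ty":-0.0048,"tz":0,"spin":0},{"hand":0.7,"tx":0.0486,"ty":-0.0048,"tz":0,"spin":0},{"hand":0.7,"tx":0.0486,"ty":-0.0048,"tz":0,"spin":0}]'
python3 -m creep '[{"hand":0.7,"tx":0.0486,"ty":-0.0048,"tz":0,"spin":0},{"hand":0.7,"tx":0.0486,"ty":-0.0048,"tz":0,"spin":0},{"hand":0.7,"tx":0.0486,"ty":-0.0048,"tz":0,"spin":0},{"hand":0.7,"tx":0.0486,"ty":-0.0048,"tz":0,"spin":0}]'
python3 -m creep '[{"hand":0.7,"tx":0,"ty":0,"tz":0,"spin":-10.6},{"hand":0.7,"tx":0,"ty":0,"tz":0,"spin":-10.6},{"hand":0.7,"tx":0,"ty":0,"tz":0,"spin":-10.6},{"hand":0.7,"tx":0,"ty":0,"tz":0,"spin":-10.6},{"hand":0.7,"tx":0,"ty":0,"tz":0,"spin":-10.6}]'
python3 -m creep '[{"hand":0.7,"tx":0,"ty":0,"tz":0,"spin":-10.6},{"hand":0.7,"tx":0,"ty":0,"tz":0,"spin":-10.6},{"hand":0.7,"tx":0,"ty":0,"tz":0,"spin":-10.6},{"hand":0.7,"tx":0,"ty":0,"tz":0,"spin":-10.6},{"hand":0.7,"tx":0,"ty":0,"tz":0,"spin":-10.6}]'
python3 -m creep '[{"hand":0.7,"tx":0,"ty":0,"tz":0,"spin":0},{"hand":0.7,"tx":0,"ty":0,"tz":0,"spin":0}]'
python3 -c "
from h import *
c=cap('wrist','w2.png'); print({k:c[k] for k in 'KRt'})"
```

```text
time: 0.65
tool_pos: [374.0, -392.3, 240.5]
tcp_rot: [-3.141, 0.0, 0.392]
contact_force: [1.1, 0.3, -0.6]
grip_width: 64.7
finger_force: 0.0
time: 1.15
tool_pos: [546.4, -300.3, 240.4]
tcp_rot: [-3.141, 0.0, 0.392]
contact_force: [-0.2, -0.4, 0.5]
grip_width: 64.2
finger_force: 0.0
time: 1.78
tool_pos: [545.1, -301.2, 240.3]
tcp_rot: [-3.141, -0.0, 1.323]
contact_force: [0.1, 0.3, 0.1]
grip_width: 64.0
finger_force: 0.0
time: 2.4
tool_pos: [545.0, -301.2, 240.3]
tcp_rot: [-3.141, -0.001, 2.248]
contact_force: [0.4, 0.5, -0.3]
grip_width: 64.0
finger_force: 0.0
time: 2.65
tool_pos: [545.1, -301.2, 240.5]
tcp_rot: [-3.141, -0.0, 2.238]
contact_force: [0.7, -0.2, 0.5]
grip_width: 64.4
finger_force: 0.0
{'K': array([[332.40402702,   0.        , 321.5399262 ],
       [  0.        , 332.40402702, 238.35090478],
       [  0.        ,   0.        ,   1.        ]]), 'R': array([[ 0.78444627,  0.62019514, -0.00142924],
       [ 0.5983365 , -0.75618817,  0.26490166],
       [ 0.16320995, -0.20865629, -0.96427437]]), 't': array([-239.7283688 , -585.59117498,  237.84327277])}
```

View pics/w2.png

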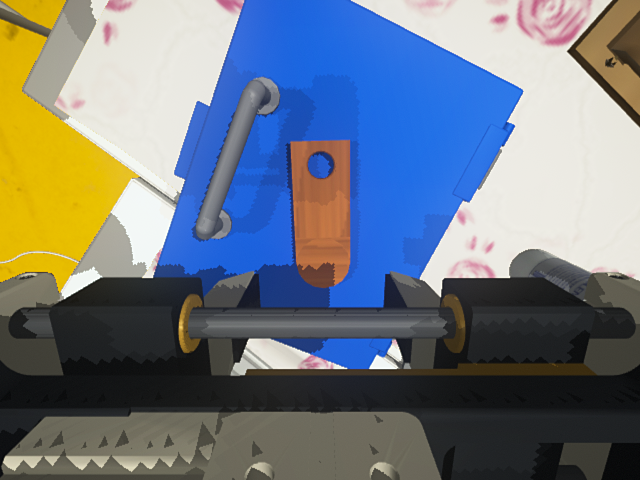

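The wrist view shows the brown rib with its hole at (320,165), square corners at (290,142) and (351,141), and rounded end at (323,287). The handle bar runs from (265,92) to (208,228). I'll compare these with the first estimates.

```bash
python3 -c "
from h import *
w=np.load('pics/w2.npz')
h=onz(w,(320,165),127);a=onz(w,(290,142),129);b=onz(w,(351,141),129);e=onz(w,(323,287),129)
d=(a+b)/2-e;print(h,a,b,e,np.linalg.norm(a-b),np.linalg.norm(d),np.arctan2(d[1],d[0]),'mid',(a+b)/2-59*d/np.linalg.norm(d))
p=onz(w,(262,94),153);q=onz(w,(209,226),153);print('handle',p,q,(p+q)/2,np.linalg.norm(p-q),np.arctan2(*(p-q)[1::-1]))
"
```

```text
[ 506.54071795 -255.74018737  127.        ] [ 478.86724221 -256.35282872  129.        ] [ 513.69473188 -227.91686685  129.        ] [ 569.696317   -331.78682416  129.        ] 44.961738890257855 115.87617330344897 2.256951387572121 mid [ 533.66144537 -287.78242533  129.        ]
handle [ 448.82321454 -242.66067089  153.        ] [ 470.03615308 -337.21900482  153.        ] [ 459.42968381 -289.93983785  153.        ] 96.90855110451604 1.7914796828632435
```

```bash
python3 -m creep '[{"hand":0.7,"tx":0.002,"ty":0,"tz":0.035,"spin":-0.6},{"hand":0.7,"tx":0,"ty":0,"tz":0.035,"spin":0},{"hand":0.7,"tx":0,"ty":0,"tz":0.022,"spin":0},{"hand":0.7,"tx":0,"ty":0,"tz":0.007,"spin":0},{"hand":0.7,"tx":0,"ty":0,"tz":0.003,"spin":0}]'
python3 -m creep '[{"hand":0.7,"tx":0,"ty":0,"tz":0.001,"spin":0},{"hand":0.7,"tx":0,"ty":0,"tz":0,"spin":0}]'
```

```text
time: 3.32
tool_pos: [544.2, -299.9, 139.1]
tcp_rot: [3.141, 0.001, 2.252]
contact_force: [0.5, 0.7, 0.3]
grip_width: 64.2
finger_force: 0.0
time: 3.58
tool_pos: [544.3, -300.0, 138.6]
tcp_rot: [3.141, 0.002, 2.252]
contact_force: [0.4, 0.3, 0.0]
grip_width: 64.4
finger_force: 0.0
```

```bash
python3 -m creep '[{"hand":0.7,"tx":0,"ty":0,"tz":0.0015,"spin":0},{"hand":0.0,"tx":0,"ty":0,"tz":0,"spin":0},{"hand":0.0,"tx":0,"ty":0,"tz":0,"spin":0},{"hand":0.0,"tx":0,"ty":0,"tz":0,"spin":0}]'
python3 -m creep '[{"hand":0.0,"tx":0,"ty":0,"tz":0,"spin":0},{"hand":0.0,"tx":0,"ty":0,"tz":0,"spin":0}]'
```

```text
time: 4.08
tool_pos: [544.0, -299.8, 136.3]
tcp_rot: [3.142, 0.0, 2.252]
contact_force: [0.1, 0.1, 0.6]
grip_width: 43.3
finger_force: 30.0
time: 4.32
tool_pos: [543.9, -299.7, 136.3]
tcp_rot: [-3.142, 0.0, 2.252]
contact_force: [0.2, 0.0, -0.3]
grip_width: 43.7
finger_force: 30.0
```

```bash
python3 -m creep '[{"hand":0,"tx":0,"ty":0,"tz":-0.01,"spin":0},{"hand":0,"tx":0,"ty":0,"tz":-0.04,"spin":0},{"hand":0,"tx":0,"ty":0,"tz":-0.05,"spin":0},{"hand":0,"tx":0,"ty":0,"tz":-0.05,"spin":0}]'
python3 -m creep '[{"hand":0,"tx":0.0401,"ty":0.0196,"tz":0,"spin":0},{"hand":0,"tx":0.0401,"ty":0.0196,"tz":0,"spin":0},{"hand":0,"tx":0.0401,"ty":0.0196,"tz":0,"spin":0},{"hand":0,"tx":0.0401,"ty":0.0196,"tz":0,"spin":0}]'
python3 -m creep '[{"hand":0,"tx":0.0401,"ty":0.0196,"tz":0,"spin":0},{"hand":0,"tx":0.0401,"ty":0.0196,"tz":0,"spin":0},{"hand":0,"tx":0.0401,"ty":0.0196,"tz":0,"spin":0},{"hand":0,"tx":0.0401,"ty":0.0196,"tz":0,"spin":0}]'
python3 -m creep '[{"hand":0,"tx":0.0401,"ty":0.0196,"tz":0,"spin":0},{"hand":0,"tx":0.0401,"ty":0.0196,"tz":0,"spin":0},{"hand":0,"tx":0.0401,"ty":0.0196,"tz":0,"spin":0},{"hand":0,"tx":0.0401,"ty":0.0196,"tz":0,"spin":0}]'
python3 -m creep '[{"hand":0,"tx":0,"ty":0,"tz":0,"spin":10},{"hand":0,"tx":0,"ty":0,"tz":0,"spin":10},{"hand":0,"tx":0,"ty":0,"tz":0,"spin":10},{"hand":0,"tx":0,"ty":0,"tz":0,"spin":10},{"hand":0,"tx":0,"ty":0,"tz":0,"spin":10}]'
python3 -m creep '[{"hand":0,"tx":0,"ty":0,"tz":0,"spin":10},{"hand":0,"tx":0,"ty":0,"tz":0,"spin":10},{"hand":0,"tx":0,"ty":0,"tz":0,"spin":10},{"hand":0,"tx":0,"ty":0,"tz":0,"spin":10},{"hand":0,"tx":0,"ty":0,"tz":0,"spin":10}]'
python3 -m creep '[{"hand":0,"tx":0,"ty":0,"tz":0,"spin":10},{"hand":0,"tx":0,"ty":0,"tz":0,"spin":0}]'
python3 -c "
from h import *
c=cap('wrist','w3.png'); cap('scene','s3.png'); cap('top','t3.png')"
```

```text
time: 4.82
tool_pos: [543.7, -299.6, 288.4]
tcp_rot: [3.142, 0.0, 2.252]
contact_force: [0.4, -0.4, -1.1]
grip_width: 43.9
finger_force: 30.0
time: 5.32
tool_pos: [503.3, -124.4, 287.0]
tcp_rot: [3.141, 0.001, 2.252]
contact_force: [0.9, -0.3, 0.1]
grip_width: 43.3
finger_force: 30.0
time: 5.82
tool_pos: [463.1, 49.5, 287.0]
tcp_rot: [3.141, 0.001, 2.252]
contact_force: [-0.6, 0.4, -0.6]
grip_width: 43.0
finger_force: 30.0
time: 6.32
tool_pos: [423.0, 223.5, 287.0]
tcp_rot: [3.14, 0.001, 2.252]
contact_force: [0.8, 0.1, 0.0]
grip_width: 43.7
finger_force: 30.0
time: 6.95
tool_pos: [423.4, 222.2, 286.9]
tcp_rot: [3.141, -0.0, 1.374]
contact_force: [-0.3, -0.2, -0.6]
grip_width: 43.1
finger_force: 30.0
time: 7.58
tool_pos: [423.4, 222.1, 286.9]
tcp_rot: [3.141, -0.001, 0.501]
contact_force: [-0.4, -0.6, 0.0]
grip_width: 43.7
finger_force: 30.0
time: 7.82
tool_pos: [423.4, 222.2, 286.8]
tcp_rot: [3.141, -0.001, 0.334]
contact_force: [-0.3, 0.8, -0.8]
grip_width: 43.6
finger_force: 30.0
```

View pics/w3.png

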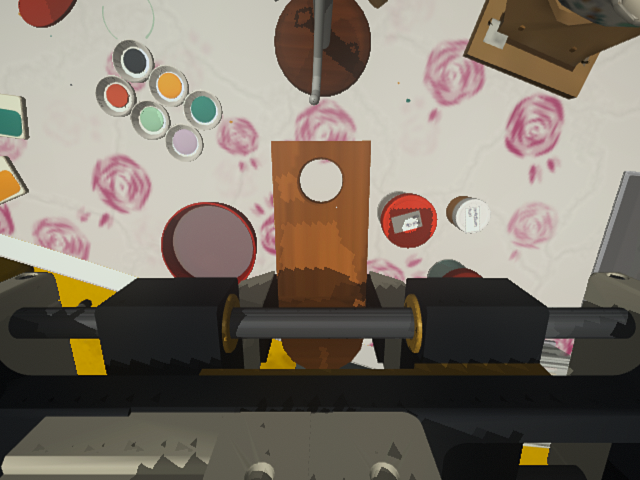

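The wrist view shows the rib held level, with its hole at (321,180). The hook tip is at (315,100), nearly in line with it. Now I work out the shift.

```bash
python3 -c "
from h import *
w=np.load('pics/w3.npz');o=get_obs();P=o['tool_pos'];y=o['tcp_rot'][2]
X=np.array([np.cos(y),np.sin(y)]);Y=np.array([np.sin(y),-np.cos(y)])
tip=onz(w,(315,99),224);print('tip',tip)
for z in (271.5,279.5,275.5):
  h=onz(w,(321,180),z);print('hole',h,'rel',X@(h-P)[:2],Y@(h-P)[:2])
d=(tip-h)[:2];print('shift tx,ty',X@d,Y@d)
for c,n in((np.load('pics/t0.npz'),'t'),(np.load('pics/s0.npz'),'s')): print(n,proj(c,tip))
"
```

```text
tip [513.29739433 258.42889487 224.        ]
hole [475.12374761 241.35556477 271.5       ] rel 55.13031681545338 -1.1000514023917227
hole [475.86275265 241.59448898 279.5       ] rel 55.90678260493431 -1.082328144366763
hole [475.49325013 241.47502688 275.5       ] rel 55.518549710193845 -1.0911897733792446
shift tx,ty 41.27838958880481 -3.561111034435445
t [203.65063228 242.78358901]
s [235.95286048 270.16272323]
```

```bash
python3 -m creep '[{"hand":0,"tx":0.02,"ty":-0.0017,"tz":0,"spin":0},{"hand":0,"tx":0.0205,"ty":-0.0016,"tz":0.005,"spin":0},{"hand":0,"tx":0,"ty":0,"tz":0.02,"spin":0},{"hand":0,"tx":0,"ty":0,"tz":0.01,"spin":0},{"hand":0,"tx":0,"ty":0,"tz":0,"spin":0}]'
python3 -c "
from h import *
a=cap('wrist','w4.png')['color'][60:300,210:430]; s=cap('scene','s4.png')['color'][220:360,170:300]
m=np.zeros((560,800,3),np.uint8)
m[:480,:440-80]=cv2.resize(a,None,fx=2,fy=2)[:, 40:400]
b=cv2.resize(s,None,fx=3.3,fy=3.3,interpolation=2);m[:b.shape[0],370:370+b.shape[1]]=b
cv2.imwrite('pics/c4.png',m[:,:,::-1])"
```

```text
time: 8.6
tool_pos: [460.2, 238.3, 250.7]
tcp_rot: [3.141, 0.002, 0.333]
contact_force: [1.0, -0.3, 0.1]
grip_width: 43.3
finger_force: 30.0
```

View pics/c4.png

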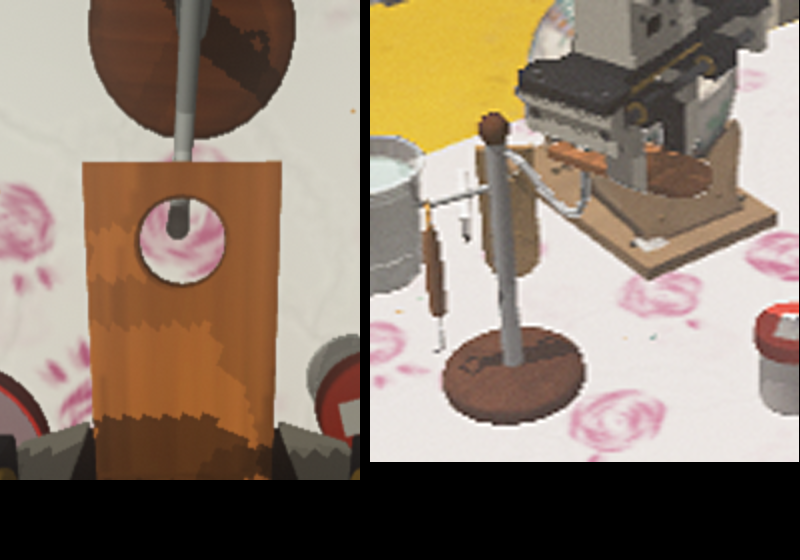

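The tip shows through the hole at (177,229) in the crop, and the hole centre is at (181,240). The scene view shows the rib just above the tip, as expected.

```bash
python3 -c "
from h import *
w=np.load('pics/w4.npz');o=get_obs();P=o['tool_pos'];y=o['tcp_rot'][2]
X=np.array([np.cos(y),np.sin(y)]);Y=np.array([np.sin(y),-np.cos(y)])
tip=onz(w,(318.5,174.5),224);h=onz(w,(320.5,180),239.4)
d=(tip-h)[:2];print(tip,h,'shift tx,ty',X@d,Y@d)"
```

```text
[512.98338059 259.24952063 224.        ] [512.18510268 257.84467966 239.4       ] shift tx,ty 1.2136492419153817 -1.0667151856888155
```

```bash
python3 -m creep '[{"hand":0,"tx":0.001,"ty":-0.001,"tz":0,"spin":0},{"hand":0,"tx":0,"ty":0,"tz":0.01,"spin":0},{"hand":0,"tx":0,"ty":0,"tz":0.01,"spin":0},{"hand":0,"tx":0,"ty":0,"tz":0,"spin":0}]'
python3 -m creep '[{"hand":0,"tx":0.001,"ty":0,"tz":0.006,"spin":0},{"hand":0,"tx":0.002,"ty":0,"tz":0.006,"spin":0},{"hand":0,"tx":0,"ty":0,"tz":0,"spin":0}]'
python3 -c "
from h import *
a=cap('wrist','w5.png')['color'][60:300,210:430]; s=cap('scene','s5.png')['color'][220:360,170:300]
m=np.zeros((560,800,3),np.uint8)
m[:480,:440-80]=cv2.resize(a,None,fx=2,fy=2)[:, 40:400]
b=cv2.resize(s,None,fx=3.3,fy=3.3,interpolation=2);m[:b.shape[0],370:370+b.shape[1]]=b
cv2.imwrite('pics/c5.png',m[:,:,::-1])"
```

```text
time: 9.2
tool_pos: [460.6, 239.5, 229.9]
tcp_rot: [3.142, 0.003, 0.333]
contact_force: [-0.2, -0.4, 0.1]
grip_width: 43.7
finger_force: 30.0
time: 9.57
tool_pos: [464.0, 240.7, 218.6]
tcp_rot: [3.141, 0.001, 0.332]
contact_force: [-0.4, 0.4, -0.3]
grip_width: 43.4
finger_force: 30.0
```

View pics/c5.png

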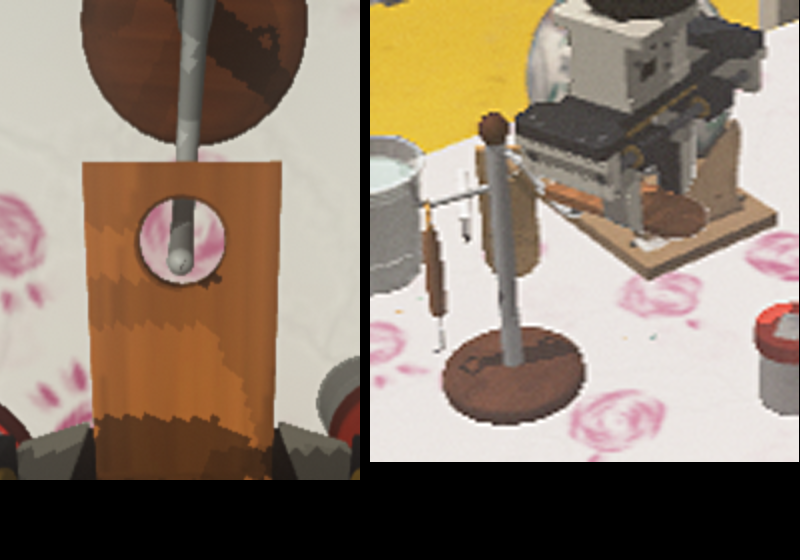

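The upturned tip is through the hole and there is no contact force. I'll lower a little further along the bend and then release.

```bash
python3 -m creep '[{"hand":0,"tx":0.002,"ty":0,"tz":0.005,"spin":0},{"hand":0,"tx":0.003,"ty":0,"tz":0.004,"spin":0},{"hand":0,"tx":0,"ty":0,"tz":0,"spin":0}]'
python3 -m creep '[{"hand":0.8,"tx":0,"ty":0,"tz":0,"spin":0},{"hand":0.8,"tx":0,"ty":0,"tz":0,"spin":0},{"hand":0.8,"tx":0,"ty":0,"tz":0,"spin":0},{"hand":0.8,"tx":0,"ty":0,"tz":0,"spin":0}]'
python3 -c "
from h import *
c=cap('wrist','w6.png');s=cap('scene','s6.png')
P=np.array([597,284.]);T=np.array([514,258.]);d=(P-T)/np.linalg.norm(P-T);S=P-67*d
for n,c in(('w',c),('s',s)):
  print(n,'seat',proj(c,[*S,180]),'rib low end expected',proj(c,[*S,83]))
  im=c['color'].astype(int); m=(im[:,:,0]>1.5*im[:,:,2])&(im[:,:,0]>90)&(im[:,:,1]<.7*im[:,:,0])&(im[:,:,1]>.4*im[:,:,0])
  if n=='s':
    ys,xs=np.nonzero(m[230:360,225:300]);print(len(xs), xs.min()+225,xs.max()+225,ys.min()+230,ys.max()+230)
"
```

```text
time: 10.05
tool_pos: [468.9, 242.4, 209.7]
tcp_rot: [3.141, 0.001, 0.332]
contact_force: [-0.5, 0.4, -1.6]
grip_width: 43.6
finger_force: 30.0
time: 10.55
tool_pos: [468.8, 242.4, 210.3]
tcp_rot: [3.142, -0.0, 0.332]
contact_force: [0.6, 0.2, 0.4]
grip_width: 72.6
finger_force: 0.0
w seat [324.55010779 151.87148474] rib low end expected [323.55416095 149.76118192]
s seat [230.1619323  283.62171118] rib low end expected [232.29436537 317.35287628]
173 225 299 279 336
```

```bash
python3 -m creep '[{"hand":0.8,"tx":0,"ty":0,"tz":0,"spin":0},{"hand":0.8,"tx":-0.02,"ty":0,"tz":0,"spin":0},{"hand":0.8,"tx":-0.03,"ty":0,"tz":-0.02,"spin":0},{"hand":0.8,"tx":0,"ty":0,"tz":-0.05,"spin":0},{"hand":0.8,"tx":0,"ty":0,"tz":-0.02,"spin":0}]'
python3 -c "
from h import *
a=cap('wrist','w7.png')['color'][0:240,210:430]; s=cap('scene','s7.png')['color'][220:360,170:300]
m=np.zeros((560,800,3),np.uint8)
m[:480,:440-80]=cv2.resize(a,None,fx=2,fy=2)[:, 40:400]
b=cv2.resize(s,None,fx=3.3,fy=3.3,interpolation=2);m[:b.shape[0],370:370+b.shape[1]]=b
cv2.imwrite('pics/c7.png',m[:,:,::-1])"
```

```text
time: 11.28
tool_pos: [422.0, 226.3, 303.0]
tcp_rot: [3.142, -0.004, 0.333]
contact_force: [-0.3, 0.5, -0.2]
grip_width: 73.5
finger_force: 0.0
```

View pics/c7.png

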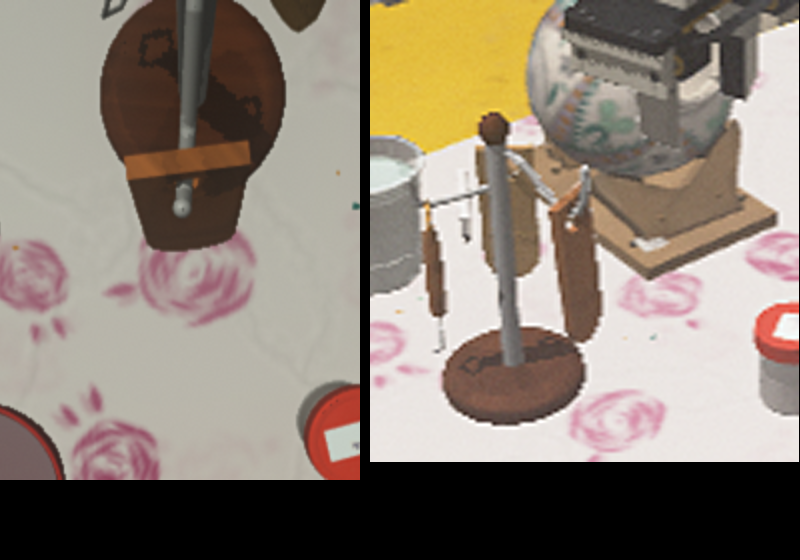

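The rib hangs plumb on the free hook. Next, the lid handle.

```bash
python3 -m creep '[{"hand":0.8,"tx":-0.0134,"ty":0.0499,"tz":0,"spin":0},{"hand":0.8,"tx":-0.0134,"ty":0.0499,"tz":0,"spin":0},{"hand":0.8,"tx":-0.0134,"ty":0.0499,"tz":0,"spin":0},{"hand":0.8,"tx":-0.0134,"ty":0.0499,"tz":0,"spin":0},{"hand":0.8,"tx":-0.0134,"ty":0.0499,"tz":0,"spin":0}]'
python3 -m creep '[{"hand":0.8,"tx":-0.0134,"ty":0.0499,"tz":0,"spin":0},{"hand":0.8,"tx":-0.0134,"ty":0.0499,"tz":0,"spin":0},{"hand":0.8,"tx":-0.0134,"ty":0.0499,"tz":0,"spin":0},{"hand":0.8,"tx":-0.0134,"ty":0.0499,"tz":0,"spin":0},{"hand":0.8,"tx":-0.0134,"ty":0.0499,"tz":0,"spin":0}]'
python3 -m creep '[{"hand":0.8,"tx":0,"ty":0,"tz":0,"spin":-10.6},{"hand":0.8,"tx":0,"ty":0,"tz":0,"spin":-10.6},{"hand":0.8,"tx":0,"ty":0,"tz":0,"spin":-10.6},{"hand":0.8,"tx":0,"ty":0,"tz":0,"spin":-10.6}]'
python3 -m creep '[{"hand":0.8,"tx":0,"ty":0,"tz":0,"spin":-10.6},{"hand":0.8,"tx":0,"ty":0,"tz":0,"spin":-10.6},{"hand":0.8,"tx":0,"ty":0,"tz":0,"spin":-10.6},{"hand":0.8,"tx":0,"ty":0,"tz":0,"spin":-10.6},{"hand":0.8,"tx":0,"ty":0,"tz":0,"spin":0}]'
python3 -c "
from h import *
c=cap('wrist','w8.png');im=c['color'].astype(int)
print(proj(c,[458,-289,153]),proj(c,[445.7,-240.5,153]),proj(c,[470.3,-337.5,153]))
g=((im.max(2)-im.min(2)<45)&(im.max(2)<190)).astype(np.uint8); g[290:]=0
n,l,st,ce=cv2.connectedComponentsWithStats(g)
for i in range(1,n):
  if st[i,4]>300:
    ys,xs=np.nonzero(l==i);print(st[i],ce[i],cv2.minAreaRect(np.c_[xs,ys].astype(np.float32)))
"
```

```text
time: 12.0
tool_pos: [439.1, -33.2, 298.9]
tcp_rot: [-3.141, 0.001, 0.333]
contact_force: [1.4, 0.5, -0.3]
grip_width: 73.8
finger_force: 0.0
time: 12.62
tool_pos: [457.3, -290.8, 298.6]
tcp_rot: [-3.14, 0.001, 0.332]
contact_force: [0.8, 0.3, 0.4]
grip_width: 73.7
finger_force: 0.0
time: 13.12
tool_pos: [457.4, -289.2, 298.5]
tcp_rot: [-3.139, -0.0, 1.078]
contact_force: [0.2, -0.1, -0.0]
grip_width: 73.4
finger_force: 0.0
time: 13.75
tool_pos: [457.5, -289.1, 298.8]
tcp_rot: [-3.14, -0.002, 1.811]
contact_force: [-0.1, 0.7, 0.0]
grip_width: 73.6
finger_force: 0.0
[323.94871827 230.66235679] [323.66192963 174.03650751] [324.21117103 282.48313514]
[   0    0  132   58 3808] [81.67384454 18.97058824] ((73.08716583251953, 10.08334732055664), (139.79449462890625, 51.747135162353516), 18.69898223876953)
[ 127    0  117   97 3844] [168.816077    38.98543184] ((185.0, 47.99999237060547), (115.99998474121094, 95.99998474121094), 0.0)
[172   0  37  55 649] [194.29429892  20.96610169] ((189.90216064453125, 27.29297637939453), (54.19465255737305, 35.455528259277344), 88.66777801513672)
[159   
[... 796 characters left out ...]
4824219), (122.99998474121094, 31.999996185302734), -0.0)
[229 259  60  31 642] [270.3847352  272.30062305] ((259.6802673339844, 272.04290771484375), (62.9544563293457, 26.358415603637695), 13.392498016357422)
[201 271  50  19 635] [229.89606299 282.26141732] ((225.5, 280.0), (18.0, 49.0), 90.0)
[394 271  49  19 614] [413.66449511 282.37296417] ((418.0, 280.0), (48.0, 18.0), 0.0)
[  0 272  58  18 858] [ 30.27622378 281.62587413] ((28.5, 280.5), (17.0, 57.0), 90.0)
[586 272  54  18 828] [611.5736715  281.44927536] ((612.5, 280.5), (17.0, 53.0), 90.0)
[  64  278  123   12 1343] [128.94936709 283.72151899] ((124.99999237060547, 283.4999694824219), (121.99998474121094, 10.999998092651367), -0.0)
```

```bash
python3 -m creep '[{"hand":0.8,"tx":0,"ty":-0.0025,"tz":0.045,"spin":0},{"hand":0.8,"tx":0,"ty":0,"tz":0.045,"spin":0},{"hand":0.8,"tx":0,"ty":0,"tz":0.035,"spin":0},{"hand":0.8,"tx":0,"ty":0,"tz":0.018,"spin":0},{"hand":0.8,"tx":0,"ty":0,"tz":0.008,"spin":0}]'
python3 -m creep '[{"hand":0.2,"tx":0,"ty":0,"tz":0,"spin":0},{"hand":0.2,"tx":0,"ty":0,"tz":0,"spin":0},{"hand":0.2,"tx":0,"ty":0,"tz":0,"spin":0},{"hand":0,"tx":0,"ty":0,"tz":0,"spin":0},{"hand":0,"tx":0,"ty":0,"tz":0,"spin":0}]'
python3 -m creep '[{"hand":0,"tx":0,"ty":0,"tz":0,"spin":0},{"hand":0,"tx":0,"ty":0,"tz":0,"spin":0}]'
```

```text
time: 14.42
tool_pos: [454.8, -289.5, 147.7]
tcp_rot: [-3.14, -0.002, 1.81]
contact_force: [0.8, 0.1, 0.8]
grip_width: 73.5
finger_force: 0.0
time: 15.05
tool_pos: [455.4, -290.0, 149.5]
tcp_rot: [3.141, 0.0, 1.812]
contact_force: [0.3, -0.1, -0.2]
grip_width: 27.8
finger_force: 0.0
time: 15.3
tool_pos: [456.2, -289.8, 149.3]
tcp_rot: [3.14, 0.0, 1.812]
contact_force: [5.6, 1.5, -0.8]
grip_width: 12.0
finger_force: 30.0
```

```bash
python3 -m creep '[{"hand":0,"tx":0,"ty":0.001,"tz":-0.001,"spin":0},{"hand":0,"tx":0,"ty":0,"tz":-0.001,"spin":0},{"hand":0,"tx":0,"ty":0,"tz":0,"spin":0}]'
python3 -m creep '[{"hand":0,"tx":0,"ty":0,"tz":-0.001,"spin":0},{"hand":0,"tx":0,"ty":0,"tz":0,"spin":0}]'
python3 -m creep '[{"hand":0,"tx":0,"ty":0,"tz":-0.001,"spin":0},{"hand":0,"tx":0,"ty":0,"tz":0,"spin":0}]'
```

```text
time: 15.68
tool_pos: [456.3, -289.7, 150.0]
tcp_rot: [-3.141, -0.001, 1.812]
contact_force: [6.1, -1.9, -12.4]
grip_width: 11.8
finger_force: 30.0
time: 15.92
tool_pos: [456.5, -289.6, 150.6]
tcp_rot: [-3.141, -0.001, 1.812]
contact_force: [6.6, -2.7, -14.5]
grip_width: 11.9
finger_force: 30.0
time: 16.18
tool_pos: [456.8, -289.5, 152.4]
tcp_rot: [3.141, -0.0, 1.812]
contact_force: [6.9, -1.2, -9.9]
grip_width: 11.6
finger_force: 30.0
```

```bash
python3 -m creep '[{"hand":0,"tx":0,"ty":0.001,"tz":-0.001,"spin":0},{"hand":0,"tx":0,"ty":0.0005,"tz":-0.001,"spin":0},{"hand":0,"tx":0,"ty":0.0005,"tz":-0.001,"spin":0},{"hand":0,"tx":0,"ty":0.0005,"tz":-0.001,"spin":0}]'
python3 -m creep '[{"hand":0,"tx":0,"ty":0.0006,"tz":-0.002,"spin":0},{"hand":0,"tx":0,"ty":0.0006,"tz":-0.002,"spin":0},{"hand":0,"tx":0,"ty":0.0006,"tz":-0.002,"spin":0},{"hand":0,"tx":0,"ty":0.0006,"tz":-0.002,"spin":0}]'
python3 -m creep '[{"hand":0,"tx":0,"ty":0.0007,"tz":-0.002,"spin":0},{"hand":0,"tx":0,"ty":0.0007,"tz":-0.002,"spin":0},{"hand":0,"tx":0,"ty":0.0007,"tz":-0.002,"spin":0},{"hand":0,"tx":0,"ty":0.0007,"tz":-0.002,"spin":0}]'
```

```text
time: 16.68
tool_pos: [458.2, -289.2, 157.5]
tcp_rot: [-3.141, 0.0, 1.813]
contact_force: [-2.4, -1.3, -1.1]
grip_width: 12.0
finger_force: 30.0
time: 17.18
tool_pos: [460.3, -288.7, 165.1]
tcp_rot: [-3.14, -0.0, 1.812]
contact_force: [-3.9, -2.9, -2.8]
grip_width: 12.0
finger_force: 30.0
time: 17.68
tool_pos: [462.8, -288.0, 173.0]
tcp_rot: [-3.139, -0.001, 1.812]
contact_force: [-5.2, -2.2, -2.5]
grip_width: 12.2
finger_force: 30.0
```

```bash
python3 -m creep '[{"hand":0,"tx":0,"ty":0.0005,"tz":-0.002,"spin":0},{"hand":0,"tx":0,"ty":0.0006,"tz":-0.002,"spin":0},{"hand":0,"tx":0,"ty":0.0006,"tz":-0.002,"spin":0},{"hand":0,"tx":0,"ty":0.0007,"tz":-0.002,"spin":0},{"hand":0,"tx":0,"ty":0.0007,"tz":-0.002,"spin":0}]'
python3 -m creep '[{"hand":0,"tx":0,"ty":0.0007,"tz":-0.002,"spin":0},{"hand":0,"tx":0,"ty":0,"tz":0,"spin":0},{"hand":0,"tx":0,"ty":0,"tz":0,"spin":0},{"hand":0,"tx":0,"ty":0,"tz":0,"spin":0},{"hand":0,"tx":0,"ty":0,"tz":0,"spin":0}]'
python3 -c "
from h import *
c=cap('wrist','w9.png');s=cap('scene','s9.png');o=get_obs();print(o['tool_pos'],o['contact_force'],o['grip_width'])
z=o['tool_pos'][2]-148.5  # handle rise estimate
print('angle', np.arcsin((39+z)/183)-np.arcsin(39/183))
a=np.load('pics/s7.npz')['color'][265:325,215:250].astype(int);b=s['color'][265:325,215:250].astype(int)
print('rib region diff',abs(a-b).mean())
a=np.load('pics/s0.npz')['color'][305:350,280:330].astype(int);b=s['color'][305:350,280:330].astype(int);print('pots diff',abs(a-b).mean())
"
```

```text
time: 18.3
tool_pos: [466.6, -287.1, 183.3]
tcp_rot: [-3.141, -0.0, 1.812]
contact_force: [-4.1, -2.0, -2.0]
grip_width: 12.0
finger_force: 30.0
time: 18.92
tool_pos: [467.4, -286.9, 185.3]
tcp_rot: [-3.141, -0.0, 1.813]
contact_force: [-4.7, -1.5, -0.8]
grip_width: 12.0
finger_force: 30.0
[ 467.35025661 -286.89754471  185.23132535] [-5.41582569 -1.52231452 -1.45800647] 12.021692592804316
angle 0.2118979773627843
rib region diff 9.553650793650794
pots diff 4.40237037037037
```

```bash
python3 -c "
from h import *
for f in('s7','s9'):
  im=np.load('pics/%s.npz'%f)['color'][270:330,220:246].astype(float)
  m=(im[:,:,0]>1.6*im[:,:,2])&(im[:,:,0]<190)
  ys,xs=np.nonzero(m[10:]);print(f,m.sum(),xs.mean(),ys.mean(),[xs[ys==k].mean().round(1) if (ys==k).any() else None for k in (5,20,35,42)])
"
```

```text
s7 403 11.110192837465565 21.146005509641874 [np.float64(6.5), np.float64(11.7), np.float64(14.0), np.float64(8.4)]
s9 202 7.289940828402367 21.502958579881657 [np.float64(7.8), np.float64(8.8), np.float64(7.5), np.float64(5.8)]
```

```bash
python3 -c "
from h import *
s=cap('scene','s10.png')
t=cap('top','t10.png')
A=np.load('pics/s7.npz')['color'];B=s['color']
ch=lambda im:[''.join('#' if (p[0]>1.6*p[2] and p[0]<190) else ('g' if p.max()-p.min()<25 and p.max()<170 else '.') for p in r.astype(float)) for r in im[266:330,214:252]]
for a,b in zip(ch(A),ch(B)): print(a,b)
"
```

```text
g##.#..#.......ggggggggggggggggggggg.. g##.#.###......ggggggggggggggggggggg..
...##.##.#......ggggggggggggggg...gggg ...####.........ggggggggggggggg..ggggg
....#######.......gggggggg...ggggggggg ....###.#.........gggggggg...ggggggggg
.g.g.###.#.##.......gggggggggggggggggg gg.g.##.###.........gggggggggggggggggg
#gg.g###.#.........#..gggggggggggggggg #g..g#.###...#.....#..gggggggggggggggg
..g...#.##............g..ggggggggggggg ..gg..####........#..g...ggggggggggggg
.#.g...#.#....#####.gg.#...ggggggggggg .#.gg..##........##.gg.#...ggggggggggg
###.g...#......#.##.ggg.......gggggggg ..#.g...#.#...#...#.gg........gggggggg
...#.g..##........#.ggg............ggg ...#.g..#...........ggg............ggg
#...#gg..#..........ggg............... .....gg..#..........ggg...............
......gg..##.......#ggg............... ......gg..##........gg................
.#...#g.g..#.....##.ggg............... .....#g.g..#.....##.ggg...............
###...#g.g.......##.gggg.............. #.....#g.........##.ggg.g.............
#.....##g..g#.#####ggg..gg............ ......##...g#.#####gggg.gg............
#.....g.
[... 3191 characters left out ...]
g.#.########........##............... gg.###########........................
gg.#####.gg.###...####................ gg.######gg.##......g.................
gg.###.gg.#.gg.#....#................. gg.####gg.##gg.#......................
gg.###.gggggggg....................... gg.###.ggggggggg.g....................
ggggggg.ggggggggg.g................... gggggggggggggggg......................
ggggggggggggggggggg................... ggggggggggggggggggg...................
ggggggggggggggg.#...g................. ggg..gggggggggg.......................
ggggggggggg.###....#.................. ggggggggggg.##..#.....................
gggggg.###.###........................ gggggg...####.#.#..#..................
```

```bash
python3 -c "
from h import *
B=np.load('pics/s10.npz')['color']
for y in (286,301,316): print(y,[tuple(int(v) for v in B[y,x]) for x in range(222,246,2)])
o=get_obs();print(o['tool_pos'],o['contact_force'])"
```

```text
286 [(241, 238, 235), (124, 87, 61), (95, 73, 55), (102, 83, 73), (117, 96, 76), (177, 135, 106), (92, 74, 61), (90, 71, 60), (181, 159, 142), (183, 149, 115), (184, 152, 118), (180, 148, 115)]
301 [(236, 231, 228), (224, 219, 210), (121, 89, 68), (85, 68, 55), (92, 71, 62), (90, 71, 62), (96, 77, 64), (94, 71, 61), (78, 62, 53), (240, 235, 232), (233, 227, 224), (234, 228, 225)]
316 [(233, 225, 222), (234, 225, 222), (216, 199, 195), (119, 89, 68), (90, 73, 64), (92, 76, 63), (88, 70, 60), (90, 71, 63), (90, 72, 59), (240, 235, 233), (235, 230, 227), (234, 229, 225)]
[ 467.35835566 -286.88793798  185.25962749] [-4.23724763 -2.00304919 -1.29837526]
```

The rib still hangs in place. Its face only looks different because it is now in shadow. The lid is held at about 0.21 rad, so I hand in.

```bash
python3 -c "
from h import *
print(close_job())"
```

```text
the job is handed in; nothing more can be done
None
```

I handed the job in with the brown rib hanging on the free front hook and the gripper still holding the lid about 0.21 rad (4–5 cm) open; no verdict came back, the angle is worked out from how far the gripper rose, and the arm never came near the pots or the jar.

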